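Dispense one rubber test disc and nudge it onto the green square

TASK

Press the blue plunger of the specimen dispenser all the way down once and let it come back up, so that a single black rubber disc slides out onto the metal deck. Then push that disc with the fingertips, sliding it across the deck without picking it up, until it lies wholly on the green square. The other discs stay in the magazine, and the brass weight, the jar and the brush stay where they are.

Things in the scene. Friction and masses are not known exactly. Their poses are not given: they have to be found in the camera images.
- dispenser: Fixed dispenser on an aluminium deck 250 x 280 mm (x by y), 8 mm thick. Origin: at table height, 10 mm to +y of the deck's centre, z up; -y points to the robot's left within 20 degrees. Its clear magazine of three stacked discs is centred at x 0, y +20 mm; a white housing 66 x 80 mm, 62 mm high, at x 0, y +86 mm, bears the plunger. The disc comes out along -y.
- magazine (a point): Centre of the clear square magazine's open top, 48 mm above the table. Magazine 46 x 46 mm outside. Discs can leave only by the outlet at the foot of its -y face. As the plunger rises, the next disc drops into place: a second press would eject that one.
- outlet (a point): Point on the deck's top (8 mm above the table), 48 mm in front of the magazine's -y face (dispenser frame x 0, y -51 mm), where the centre of the ejected disc comes to lie, give or take a few mm, after a full press.
- plunger (a joint): Travel of the plunger in m: 0 up, 0.030 fully down (count it pressed from 0.027). It moves straight down and springs back by itself; about 3 N starts it, about 10 N holds it fully down, and then it meets a hard stop.
- plunger_top (a point): Centre of the top face of the plunger's blue round head (34 mm diameter, 14 mm thick), 112 mm above the table when up, 82 mm when fully down. Moves with the plunger; in the dispenser's frame x 0, y +95.
- disc0: The lowest disc of the stack, the one that comes out: black rubber, 36 mm diameter, 12 mm thick, about 18 g, lying flat. Origin: centre of its underside, 8 mm above the table when it lies on the deck. It slides with friction and stops when no longer pushed.
- disc1: The middle disc of the stack, same size and origin; must stay in the magazine (it drops by one thickness).
- disc2: The top disc of the stack, same size and origin; must stay in the magazine (it drops by one thickness).
- green_pad: Green square, 72 x 72 mm, a sticker level with the deck's top. Origin: its centre, at the deck's top; axes as the dispenser's. Its centre lies 85 mm to one side (dispenser +x or -x) of the disc's way out, at dispenser y -108 to -60 mm. The disc is wholly on it when its centre is within 18 mm of the square's centre along both axes.
- orange_pad: Orange square of the same size on the opposite side of the disc's way out; not to be used.
- weight: Brass weight, 48 mm diameter, 68 mm high with its knob, standing on the table off the deck's -y edge. Origin: centre of its underside. Leave alone.
- jar: White jar with blue cap, 56 mm diameter, 75 mm high, standing on the table off the deck's +y edge. Origin: centre of its underside. Leave alone.
- brush: Brush 170 mm long lying on the table off the deck's -x edge, along that edge. Origin: middle of its underside. Leave alone.
Not all that is in view belongs to the job. What is shaped like the disc2 but purple or white is not meant.

How it is judged:
On the way, in this order (a step that is already met when the one before it is completed fails the run):
1. the plunger is pressed all the way down (value of joint plunger above 0.026 m), for 0.05 s.
2. one disc lies out on the deck and the plunger is up again (value of joint plunger below 0.004 m and y of disc0 in the frame of dispenser below -0.04 m), for 0.1 s.
3. the disc lies wholly on the green square (x of disc0 in the frame of green_pad between -0.0195 and 0.0195 m and y of disc0 in the frame of green_pad between -0.0195 and 0.0195 m), for 0.2 s.
At the end, for the whole second after the job is handed in: The first disc lies flat and at rest on the deck, its centre within 19.5 mm of the green square's centre along both its axes; the plunger is up (within 4 mm); the other discs are in the magazine (within 12 mm of its axis); weight, jar and brush are within 15 mm of their starts (all of step 3 and angle between disc0's own z axis and vertical below 0.1 rad and z of disc0 in the frame of dispenser below 0.012 m and linear speed of disc0 below 0.01 m/s and value of joint plunger below 0.004 m and x of disc1 in the frame of dispenser between -0.012 and 0.012 m and y of disc1 in the frame of dispenser between 0.008 and 0.032 m and z of each of disc1, disc2 in the frame of dispenser below 0.05 m and x of disc2 in the frame of dispenser between -0.012 and 0.012 m and y of disc2 in the frame of dispenser between 0.008 and 0.032 m and distance of each of weight, jar, brush from where it was at the start of the episode below 0.015 m); the robot touches nothing.
It fails at once if the ejected disc is lifted off the deck by more than 8 mm (z of disc0 in the frame of dispenser above 0.016 m).
It fails at once if the ejected disc is tipped up by more than about 30 degrees (angle between disc0's own z axis and vertical above 0.52 rad).
It fails at once if a second disc leaves the magazine (not (x of disc1 in the frame of dispenser between -0.012 and 0.012 m and y of disc1 in the frame of dispenser between 0.008 and 0.032 m and z of disc1 in the frame of dispenser below 0.05 m) or not (x of disc2 in the frame of dispenser between -0.012 and 0.012 m and y of disc2 in the frame of dispenser between 0.008 and 0.032 m and z of disc2 in the frame of dispenser below 0.05 m)).
It fails at once if the weight, the jar or the brush is moved or lifted by more than 15 mm (distance of any of weight, jar, brush from where it was at the start of the episode above 0.015 m).
It also fails if it takes over 40 s, if anything falls off the work surface, if the arm or the gripper's body presses on something with over 40 N, if the wrist force passes 120 N, or if a joint passes its speed limit or range.

ROBOT

A 6-joint arm with a two-finger parallel gripper is mounted at the origin on the work surface. World frame = base frame: x ahead of the robot, y to its left, z up, the work surface at z = 0. Lengths are in m, angles in rad, forces in N, time in s.
With the tool pointing down it reaches from about 0.4 to 0.825 m from the base axis. Payload 7 kg.
Tool frame: the origin (TCP) lies at the centre of the arm's flange, where the gripper is bolted on; the fingertips stand 178 mm ahead of it and the grasp point (between the pads) lies 159 mm ahead of it; z points along the fingers, y is the direction in which the jaws open and shut (so a half turn about z gives the same grasp; the last joint's range is limited). The gripper opens to 88 mm and grips with 3 to 60 N. Pads are 19 mm wide; open, the fingers measure 130 mm over their backs; the gripper's body (78 mm by 193 mm) begins 47 mm behind the grasp point.
Start: joints at [1.524, 0.359, 0.012, 0, -1.224, -0.288], TCP at [0.222, 0.637, 0.405] pointing down, gripper open.
Joint ranges: [-3.07, 3.07], [-1.43, 2.12], [-1.02, 1.25], [-3.03, 1.67], [-3.05, -0], [-3.03, 3.03]. Speed limits (rad/s): [2.39, 2.39, 3.01, 3.14, 3.14, 3.14].

INTERFACE

Orientations are given as [roll, pitch, yaw] about the fixed x, y, z axes, in that order (R = Rz(yaw) Ry(pitch) Rx(roll)).
In Python, from station import * gives the robot as it stands.
- The arm moves only by the tool send_rows, never from a script. Its argument "motion" is a list of rows, each an object with "offset": the shift along the tool's x, y, z in cm, a list of three; "turn": the turn about the tool's z in degrees. In form: [{"offset": [x, y, z], "turn": turn}, ...]. A call has 1 to 8 rows; each row is the pose to reach, as a shift and turn from the pose commanded when the call began, along the tool's axes at that moment; what a row does not reach only later rows make up. A row lasts 1/10 s, in which the tool goes at most 50 mm and 8.59 degrees, less where a joint would pass 70% of its speed; a pose out of reach is approached as far as the arm can. A call with a gripper value outside its range is refused whole. "hand" is the opening, from -1 (shut) to 1 (fully open), set as the call begins (left out, the last holds). The fingers move at their own pace and stop on an object; "squeeze" is the grip in N (left out, the last holds). Time passes only in rows, so rows that repeat a pose let the fingers close. It gives the time, the measured TCP pose, the force and the opening at its end, in the units of the state.
- get_state(): the state, without advancing time (a new reading comes with each control period).
- grab_frame(name): name is "scene" or "top" or "wrist"; returns a dict with "frame" (480x640x3 uint8, blue, green, red), "range_z" (480x640 float32, m along the optical axis (not along the pixel's ray), 0 where there is no reading), "vertical_fov" (degrees; the focal length in pixels is half the picture's height over the tangent of half this angle, whatever the lens; pixels are square), "cx", "cy" (the principal point, pixels), "cam_to_world" (4x4, takes a point from camera to world coordinates). Camera axes: x right, y up, looking along -z (the intrinsics and any distortion apply to the point x, -y, -z); pixel columns grow to the right and rows downward; lengths in m; the calibration is good to about 2 mm. A picture is of the moment at which its call begins.
- job_done(): hands the job in, once; it reports no verdict.
The state is a dict: "t": time; "q": joint angles; "qd": joint speeds; "joint_efforts": joint torques, N m; "eef_pos": TCP position; "ee_rot": TCP orientation; "force": force on the tool from outside, world axes, zero at the start; "moment": the same for the moment, N m; "width": finger opening in m.
Only numpy, scipy, OpenCV 4.12 (cv2) and the standard library are available. Lean on these libraries where they do the work, as an engineer would, in place of code of your own. Each camera call takes 0.05 s, during which the arm holds its last target. There are 200 camera calls.

## Working session

There is one attempt and no reset: what is moved stays moved. The work goes in short steps, Python scripts to look and compute and a tool call to move; the robot and the scene stay as the last step left them, time stands still between calls to the robot, and variables do not carry over. Pictures are saved under pics/ and viewed, about 8 in all and at most 12, crops included, and the job is handed in when it is done.

Besides the shell and the picture viewer there is one more tool, called after "Call:" as name(argument=value, ...), one argument or row to a line, values as JSON. send_rows: Moves the arm, as the interface text tells. Its arguments: {"type":"object","properties":{"motion":{"type":"array"},"hand":{"type":"number"},"squeeze":{"type":"number"}},"required":["motion"]}

```bash
mkdir -p pics; ls
cat > h.py <<'E'
from station import *
import numpy as np, cv2
def intr(f): 
    h=f["frame"].shape[0]; return h/2/np.tan(np.radians(f["vertical_fov"])/2)
def ray_z(f,u,v,z):
    F=intr(f);T=np.array(f["cam_to_world"]);d=T[:3,:3]@np.array([(u-f["cx"])/F,-(v-f["cy"])/F,-1]);o=T[:3,3]
    return o+d*(z-o[2])/d[2]
def cloud(f):
    F=intr(f);T=np.array(f["cam_to_world"]);z=f["range_z"];v,u=np.indices(z.shape)
    p=np.stack([(u-f["cx"])/F*z,-(v-f["cy"])/F*z,-z],-1);return p@T[:3,:3].T+T[:3,3]
E
python3 - <<'E'
from h import *
s=get_state();print({k:np.round(v,3) for k,v in s.items()})
ims=[]
for n in("top","scene"):
    f=grab_frame(n);cv2.imwrite(f"pics/{n}0.png",f["frame"]);print(n,[k for k in f],f["vertical_fov"],f["cx"],f["cy"],np.round(f["cam_to_world"],3).tolist())
    np.save(f"{n}0.npy",f,allow_pickle=True)
E
```

```text
pics
{'t': np.float64(0.0), 'q': array([ 1.524,  0.359,  0.011, -0.   , -1.224, -0.288]), 'qd': array([ 0.001, -0.002,  0.002,  0.   , -0.001, -0.001]), 'joint_efforts': array([ 1.0000e-03, -5.8273e+01,  2.9305e+01,  6.9970e+00,  7.0000e-03,
       -0.0000e+00]), 'eef_pos': array([0.222, 0.637, 0.404]), 'ee_rot': array([ 3.14 , -0.   , -0.335]), 'force': array([ 0.039, -0.098,  0.882]), 'moment': array([ 0.031,  0.001, -0.015]), 'width': np.float64(0.088)}
top ['frame', 'range_z', 'vertical_fov', 'cx', 'cy', 'cam_to_world'] 51.75815030687686 321.7772952451026 228.73661644433668 [[-0.016, 0.995, -0.098, 0.499], [-1.0, -0.018, -0.019, -0.011], [-0.021, 0.097, 0.995, 0.874], [0.0, 0.0, 0.0, 1.0]]
scene ['frame', 'range_z', 'vertical_fov', 'cx', 'cy', 'cam_to_world'] 44.075239275362165 320.8003102448462 233.34876284561588 [[-0.586, -0.628, 0.512, 1.048], [0.811, -0.453, 0.371, 0.32], [-0.001, 0.632, 0.775, 0.758], [0.0, 0.0, 0.0, 1.0]]
```

View pics/top0.png

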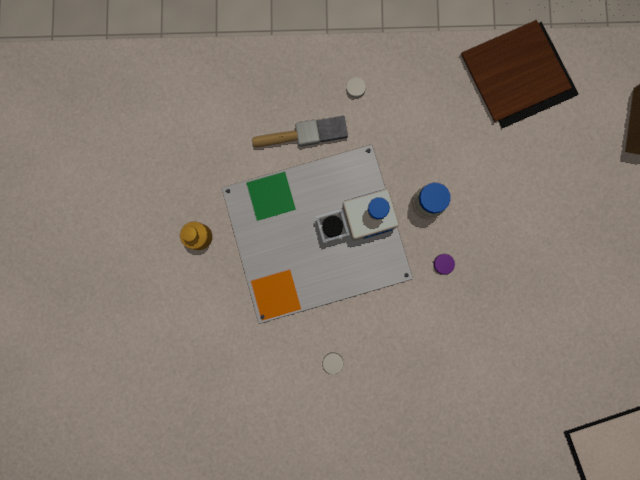

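View pics/scene0.png

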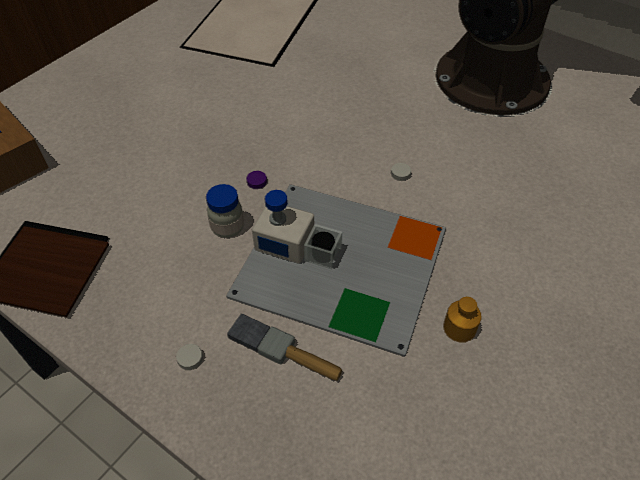

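The top view shows green pad (271,196), orange pad (277,294), plunger head (379,209), magazine (332,227), jar (434,198), weight (194,236) and the brush above the deck. The scene view agrees with this layout.

```bash
cat >> h.py <<'E'
def blobs(img,lo,hi,amin=60):
    m=cv2.inRange(cv2.cvtColor(img,cv2.COLOR_BGR2HSV),lo,hi);n,l,s,c=cv2.connectedComponentsWithStats(m)
    return sorted([(int(s[i,4]),tuple(np.round(c[i],1))) for i in range(1,n) if s[i,4]>amin],reverse=True)
G=((45,100,40),(75,255,255));O=((5,200,180),(20,255,255));B=((100,150,60),(125,255,255))
E
python3 - <<'E'
from h import *
for n in("top","scene"):
    f=np.load(f"{n}0.npy",allow_pickle=True).item();P=cloud(f);print(n)
    for k,c,z in(("G",G,.008),("O",O,.008),("B",B,.112)):
        for a,(u,v) in blobs(f["frame"],*c)[:4]:
            print(k,a,u,v,ray_z(f,u,v,z).round(4),"depth",P[int(round(v)),int(round(u))].round(4))
    if n=="top":
        g=ray_z(f,*blobs(f["frame"],*G)[0][1],.008);o=ray_z(f,*blobs(f["frame"],*O)[0][1],.008)
        x=(o-g)[:2]; L=np.linalg.norm(x);x/=L;y=np.array([-x[1],x[0]]);mid=(g+o)[:2]/2
        print("sep",L,"x",x,"y",y,"mid",mid,"yaw",np.degrees(np.arctan2(x[1],x[0])))
        for u,v in((228,190.5),(368.5,151),(406.5,275.5),(263,317)): print("screw",ray_z(f,u,v,.008).round(4))
        print("mag",ray_z(f,332.5,226.5,.044).round(4), "jar",ray_z(f,434,198,.075).round(3),"wt",ray_z(f,190,234,.068).round(3))
E
```

```text
top
G 1555 270.6 195.7 [0.6443 0.0953 0.008 ] depth [0.6432 0.0942 0.0112]
B 695 434.6 197.5 [ 0.619  -0.1722  0.112 ] depth [ 0.6239 -0.1804  0.0761]
B 337 378.4 208.0 [ 0.6043 -0.0849  0.112 ] depth [ 0.6041 -0.0841  0.1131]Traceback (most recent call last):
  File "<stdin>", line 8, in <module>
IndexError: list index out of range
```

```bash
sed -i 's/O=((5,200,180)/O=((5,180,120)/' h.py
python3 - <<'E'
from h import *
W={}
for n in("top","scene"):
    f=np.load(f"{n}0.npy",allow_pickle=True).item();P=cloud(f);print(n)
    for k,c,z in(("G",G,.008),("O",O,.008),("B",B,.112)):
        for a,(u,v) in blobs(f["frame"],*c)[:3]:
            print(k,a,u,v,ray_z(f,u,v,z).round(4))
    if n=="top":
        g=ray_z(f,*blobs(f["frame"],*G)[0][1],.008);o=ray_z(f,*blobs(f["frame"],*O)[0][1],.008)
        x=(o-g)[:2]; L=np.linalg.norm(x);x/=L;y=np.array([-x[1],x[0]]);mid=(g+o)[:2]/2
        print("sep",L,"x",x,"y",y,"mid",mid,"yaw",np.degrees(np.arctan2(x[1],x[0])))
        for u,v in((228,190.5),(368.5,151),(406.5,275.5),(263,317)): print("screw",ray_z(f,u,v,.008).round(4))
        print("mag",ray_z(f,332.5,226.5,.044).round(4), "jar",ray_z(f,434,198,.075).round(3),"wt",ray_z(f,190,234,.068).round(3))
E
```

```text
top
G 1555 270.6 195.7 [0.6443 0.0953 0.008 ]
O 1619 275.6 294.5 [0.4703 0.0876 0.008 ]
O 425 193.5 233.6 [0.5793 0.2322 0.008 ]
B 695 434.6 197.5 [ 0.619  -0.1722  0.112 ]
B 337 378.4 208.0 [ 0.6043 -0.0849  0.112 ]
sep 0.17415911750360497 x [-0.99902964 -0.04404297] y [ 0.04404297 -0.99902964] mid [0.55731172 0.09141927] yaw -177.47570725913718
screw [0.6551 0.1712 0.008 ]
screw [ 0.7215 -0.0801  0.008 ]
screw [ 0.4995 -0.1404  0.008 ]
screw [0.432  0.1097 0.008 ]
mag [ 0.5837 -0.0134  0.044 ] jar [ 0.624 -0.179  0.075] wt [0.573 0.221 0.068]
scene
G 2040 359.3 314.6 [0.6444 0.0971 0.008 ]
O 1410 414.4 237.3 [0.4705 0.0891 0.008 ]
O 242 461.1 320.2 [0.5655 0.2227 0.008 ]
O 72 465.6 307.0 [0.5414 0.2176 0.008 ]
B 548 221.2 195.3 [ 0.6488 -0.1519  0.112 ]
B 283 275.5 197.6 [ 0.6052 -0.0836  0.112 ]
```

```bash
cat >> h.py <<'E'
from scipy.spatial.transform import Rotation as Ro
DY=np.array([.2588,-.9659]);DX=np.array([-.9659,-.2588]);D0=np.array([.5798,.0067])
def D(x,y): return D0+DX*x+DY*y     # dispenser (m) -> world xy
def toD(p): d=np.array(p)[:2]-D0; return np.array([d@DX,d@DY])
def go(xy,ztip,yaw=None):
    s=get_state();R=Ro.from_euler("xyz",s["ee_rot"]).as_matrix();p=np.array(s["eef_pos"])
    t=np.array([*xy,ztip+.178]);o=R.T@(t-p)*100
    cy=np.degrees(np.arctan2(R[1,0],R[0,0]));tn=0 if yaw is None else -((yaw-cy+180)%360-180)
    print("t",round(float(s["t"]),2),"tcp",p.round(4),"yaw",round(cy,1),"F",np.round(s["force"],1),"-> offset",o.round(2),"turn",round(tn,1),"q",np.round(s["q"],2))
E
python3 -c "
from h import *
print(D(0,.095),D(0,-.051),toD((.6443,.0962)))
go((.6045,-.0845),.15,28)"
```

```text
[ 0.604386  -0.0850605] [0.5666012 0.0559609] [-0.08546315 -0.06975545]
t 0.1 tcp [0.2217 0.6374 0.4038] yaw -19.2 F [-0.4  0.7 -0.7] -> offset [59.87 55.59  7.67] turn -47.2 q [ 1.52  0.36  0.01 -0.   -1.22 -0.29]
```

Call:
send_rows(
  motion=[
    {"offset":[59.9,55.6,0],"turn":-47},
    {"offset":[59.9,55.6,0],"turn":-47},
    {"offset":[59.9,55.6,0],"turn":-47},
    {"offset":[59.9,55.6,0],"turn":-47},
    {"offset":[59.9,55.6,0],"turn":-47},
    {"offset":[59.9,55.6,0],"turn":-47},
    {"offset":[59.9,55.6,0],"turn":-47},
    {"offset":[59.9,55.6,0],"turn":-47},
  ],
  hand=-1,
  squeeze=10,
)

```text
t: 0.9
eef_pos: [0.4096, 0.2821, 0.4047]
ee_rot: [-3.142, -0.0, 0.486]
force: [1.1, 0.1, -0.1]
width: 0.0294
```

```bash
python3 -c "
from h import *
go((.6045,-.0845),.15,28)"
```

```text
t 0.9 tcp [0.4096 0.2821 0.4047] yaw 27.9 F [ 1.1  0.1 -0.1] -> offset [ 0.1  41.52  7.66] turn -0.1 q [ 1.    0.06 -0.37 -0.   -1.14  1.06]
```

Call:
send_rows(
  motion=[
    {"offset":[0,38,5],"turn":0},
    {"offset":[0,38,5],"turn":0},
    {"offset":[0,38,5],"turn":0},
    {"offset":[0,38,5],"turn":0},
    {"offset":[0,38,5],"turn":0},
    {"offset":[0,38,5],"turn":0},
    {"offset":[0,38,5],"turn":0},
    {"offset":[0,38,5],"turn":0},
  ],
)

```text
t: 1.7
eef_pos: [0.5873, -0.0548, 0.3536]
ee_rot: [-3.141, 0.001, 0.484]
force: [0.6, 0.4, -0.7]
width: 0.0009
```

```bash
python3 -c "
from h import *
go((.6045,-.0845),.13,28)
f=grab_frame('wrist');cv2.imwrite('pics/w1.png',f['frame']);T=f['cam_to_world']
for a,(u,v) in blobs(f['frame'],*B)[:3]: print(a,u,v,ray_z(f,u,v,.112).round(4))
for a,(u,v) in blobs(f['frame'],*G)[:3]: print('G',a,u,v,ray_z(f,u,v,.008).round(4))
go((.6045,-.0845),.13,28)
"
```

```text
t 1.7 tcp [ 0.5873 -0.0548  0.3536] yaw 27.7 F [ 0.6  0.4 -0.7] -> offset [0.14 3.43 4.56] turn -0.3 q [ 0.24  0.26 -0.25  0.   -1.06  1.82]
3810 497.2 265.6 [ 0.6316 -0.1537  0.112 ]
2281 374.4 246.1 [ 0.6079 -0.0821  0.112 ]
203 366.4 178.6 [ 0.6404 -0.0581  0.112 ]
G 9188 178.6 62.0 [0.6466 0.0973 0.008 ]
t 1.75 tcp [ 0.5886 -0.0571  0.3527] yaw 27.7 F [ 3.8 -0.7  0.6] -> offset [0.15 3.16 4.47] turn -0.3 q [ 0.23  0.26 -0.25  0.   -1.06  1.82]
```

View pics/w1.png

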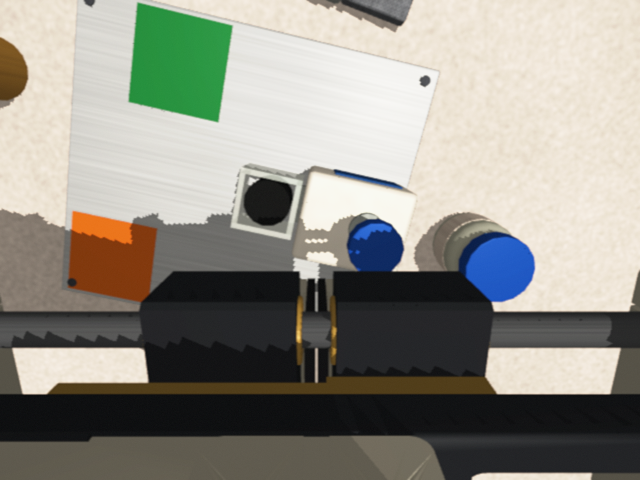

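The wrist view shows the plunger head at (374,246), the magazine at (268,200) and the green pad at (180,62). The closed fingers are at (316,290), with wide dark blocks beside them. I'll check how high those blocks sit above the tips before going lower.

```bash
python3 -c "
from h import *
f=grab_frame('wrist');P=cloud(f);s=get_state();R=Ro.from_euler('xyz',s['ee_rot']).as_matrix();L=(P-s['eef_pos'])@R
for u,v in((220,285),(165,330),(400,285),(480,330),(312,285),(324,285),(312,300),(316,320),(60,330),(303,320),(100,410)): print(u,v,(L[v,u]*1000).round())
go((.6053,-.0845),.12,28)
"
```

```text
220 285 [ 39. -19.  98.]
165 330 [ 34. -28.  89.]
400 285 [39. 19. 99.]
480 330 [33. 34. 89.]
312 285 [ 10.  -0. 171.]
324 285 [ 10.   5. 169.]
312 300 [ 10.  -0. 155.]
316 320 [32.  1. 97.]
60 330 [ 30. -54.  96.]
303 320 [32. -2. 96.]
100 410 [ 26. -35.  75.]
t 1.8 tcp [ 0.5876 -0.0553  0.3528] yaw 27.6 F [-0.   0.  -1.4] -> offset [0.24 3.41 5.48] turn -0.4 q [ 0.24  0.26 -0.25  0.   -1.06  1.81]
```

Call:
send_rows(
  motion=[
    {"offset":[0.2,3.4,3.5],"turn":0},
    {"offset":[0.2,3.4,5.5],"turn":0},
    {"offset":[0.2,3.4,5.5],"turn":0},
    {"offset":[0.2,3.4,5.5],"turn":0},
  ],
)

```text
t: 2.2
eef_pos: [0.6042, -0.0807, 0.2999]
ee_rot: [3.142, 0.001, 0.486]
force: [1.3, 0.4, -0.4]
width: 0.0008
```

```bash
python3 -c "
from h import *
go((.6050,-.0845),.082,28)
f=grab_frame('scene');cv2.imwrite('pics/s1.png',cv2.resize(f['frame'][120:320,150:450],None,fx=2,fy=2))"
```

```text
t 2.2 tcp [ 0.6042 -0.0807  0.2999] yaw 27.8 F [ 1.3  0.4 -0.4] -> offset [-0.1   0.37  3.99] turn -0.2 q [ 0.19  0.34 -0.27  0.   -0.96  1.87]
```

View pics/s1.png

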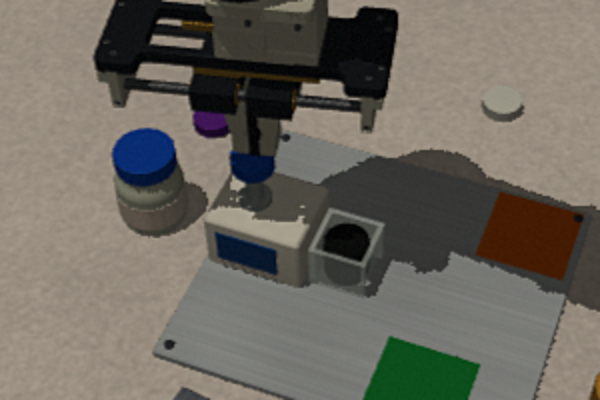

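The fingertips are over the blue head at (250,160), so I'm pressing now.

Call:
send_rows(
  motion=[
    {"offset":[0,0.2,0.8],"turn":0},
    {"offset":[0,0.2,1.6],"turn":0},
    {"offset":[0,0.2,2.4],"turn":0},
    {"offset":[0,0.2,3.1],"turn":0},
    {"offset":[0,0.2,3.6],"turn":0},
    {"offset":[0,0.2,3.8],"turn":0},
    {"offset":[0,0.2,3.8],"turn":0},
  ],
)

```text
t: 2.95
eef_pos: [0.606, -0.0823, 0.2627]
ee_rot: [3.14, -0.003, 0.487]
force: [-1.2, 1.5, 7.8]
width: 0.0006
```

Call:
send_rows(
  motion=[
    {"offset":[0,0,0.2],"turn":0},
    {"offset":[0,0,0.3],"turn":0},
    {"offset":[0,0,0.3],"turn":0},
  ],
)

```text
t: 3.25
eef_pos: [0.606, -0.0823, 0.2604]
ee_rot: [3.14, -0.003, 0.487]
force: [-0.7, 1.9, 10.4]
width: 0.0007
```

Call:
send_rows(
  motion=[
    {"offset":[0,0,0.2],"turn":0},
    {"offset":[0,0,0.2],"turn":0},
  ],
)

```text
t: 3.45
eef_pos: [0.606, -0.0823, 0.2602]
ee_rot: [3.139, -0.004, 0.487]
force: [-7.2, 3.1, 23.7]
width: 0.0005
```

The hard stop is reached (24 N). Now I'll rise.

Call:
send_rows(
  motion=[
    {"offset":[0,0,-1],"turn":0},
    {"offset":[0,0,-2.5],"turn":0},
    {"offset":[0,0,-4.5],"turn":0},
    {"offset":[0,0,-8],"turn":0},
    {"offset":[0,0,-10],"turn":0},
    {"offset":[0,0,-10],"turn":0},
  ],
)

```text
t: 4.05
eef_pos: [0.6059, -0.0826, 0.3601]
ee_rot: [3.139, -0.005, 0.486]
force: [1.0, 0.1, -0.3]
width: -0.0001
```

```bash
python3 -c "
from h import *
f=grab_frame('wrist');cv2.imwrite('pics/w2.png',f['frame'])
go(D(.05,-.04),.1,28)
t=grab_frame('scene');cv2.imwrite('pics/s2.png',t['frame'][120:400,150:500])
m=cv2.inRange(f['frame'],(0,0,0),(45,45,45));n,l,s,c=cv2.connectedComponentsWithStats(m[:260])
for i in range(1,n):
  if s[i,4]>300: p=ray_z(f,*c[i],.02);print('wrist dark',s[i].tolist(),c[i].round(),p.round(4),toD(p).round(4))
for k in (f,t):
  g=ray_z(k,*blobs(k['frame'],*G)[0][1],.008);print('G',g.round(4),toD(g).round(4))
"
```

```text
t 4.1 tcp [ 0.6053 -0.0826  0.3581] yaw 27.8 F [ 0.5  0.3 -1.3] -> offset [ -2.1  -14.1    7.99] turn -0.2 q [ 0.18  0.29 -0.2  -0.   -1.08  1.87]
wrist dark [126, 163, 44, 42, 1460] [147. 184.] [0.5698 0.055  0.02  ] [-0.0029 -0.0493]
wrist dark [206, 185, 44, 42, 1393] [228. 205.] [ 0.584  -0.0107  0.02  ] [0.0004 0.0179]
G [0.6465 0.0972 0.008 ] [-0.0879 -0.0701]
G [0.6444 0.0972 0.008 ] [-0.0858 -0.0707]
```

View pics/w2.png

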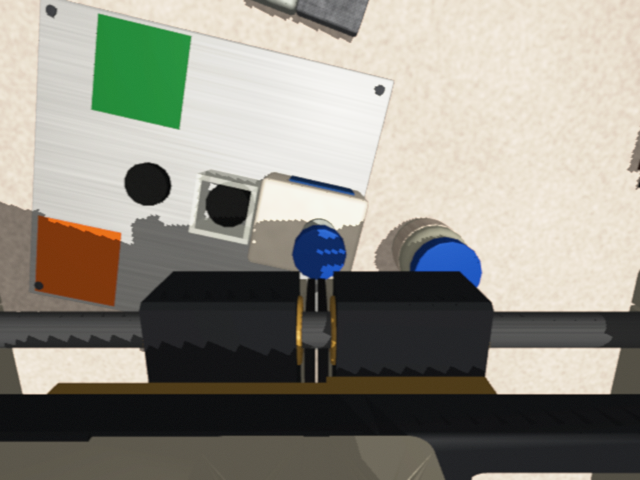

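The disc is out at (147,184), next to the magazine with the remaining discs at (228,205). The plunger head is up at (320,250). Next I go behind the disc with a small finger gap so it nests.

```bash
python3 -c "
from h import *
go((.5303,.0348),.1,28.8)"
```

```text
t 4.15 tcp [ 0.6049 -0.0826  0.3567] yaw 27.8 F [-0.3 -0.2  0.1] -> offset [ -1.13 -13.86   7.87] turn -1.0 q [ 0.18  0.29 -0.2  -0.   -1.08  1.87]
```

Call:
send_rows(
  motion=[
    {"offset":[-1.1,-13.9,0],"turn":-1},
    {"offset":[-1.1,-13.9,4],"turn":-1},
    {"offset":[-1.1,-13.9,7.9],"turn":-1},
    {"offset":[-1.1,-13.9,7.9],"turn":-1},
    {"offset":[-1.1,-13.9,7.9],"turn":-1},
    {"offset":[-1.1,-13.9,7.9],"turn":-1},
  ],
  hand=-0.55,
)

```text
t: 4.75
eef_pos: [0.5306, 0.0351, 0.2771]
ee_rot: [3.141, 0.002, 0.504]
force: [0.3, 0.6, 0.4]
width: 0.0195
```

```bash
python3 -c "
from h import *
go((.5303,.0348),.013,28.8)"
```

```text
t 4.75 tcp [0.5306 0.0351 0.2771] yaw 28.9 F [0.3 0.6 0.4] -> offset [-0.03  0.01  8.61] turn 0.1 q [ 0.44  0.25 -0.47  0.   -0.85  1.64]
```

Call:
send_rows(
  motion=[
    {"offset":[0,0,3],"turn":0},
    {"offset":[0,0,6],"turn":0},
    {"offset":[0,0,7.6],"turn":0},
    {"offset":[0,0,8.4],"turn":0},
    {"offset":[0,0,8.4],"turn":0},
    {"offset":[0,0,8.4],"turn":0},
  ],
)

```text
t: 5.35
eef_pos: [0.5314, 0.0348, 0.1946]
ee_rot: [3.141, -0.001, 0.503]
force: [1.0, 0.2, 1.0]
width: 0.0198
```

```bash
python3 -c "
from h import *
f=grab_frame('wrist');cv2.imwrite('pics/w3.png',f['frame'])
go((.623,.0847),.013,28.8)"
```

```text
t 5.4 tcp [0.5313 0.0349 0.1948] yaw 28.8 F [-0.5 -0.4  0. ] -> offset [10.43  0.06  0.4 ] turn 0.0 q [ 0.43  0.36 -0.55  0.   -0.66  1.64]
```

View pics/w3.png

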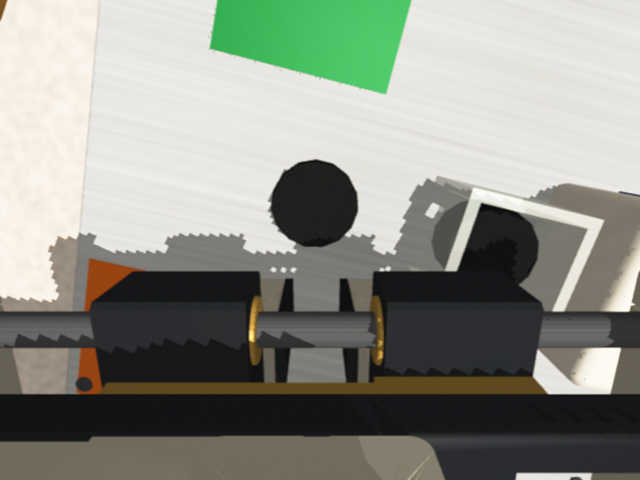

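The disc at (315,203) is centred ahead of the two fingertips, with the green pad straight beyond it. I'll push slowly and stop a little short.

Call:
send_rows(
  motion=[
    {"offset":[0.5,0,0.3],"turn":0},
    {"offset":[1,0,0.4],"turn":0},
    {"offset":[1.6,0,0.4],"turn":0},
    {"offset":[2.2,0,0.4],"turn":0},
    {"offset":[2.8,0,0.4],"turn":0},
    {"offset":[3.4,0,0.4],"turn":0},
    {"offset":[4.0,0,0.4],"turn":0},
    {"offset":[4.6,0,0.4],"turn":0},
  ],
)

```text
t: 6.2
eef_pos: [0.5713, 0.0574, 0.1896]
ee_rot: [-3.142, 0.0, 0.503]
force: [0.7, -0.1, 0.6]
width: 0.0194
```

Call:
send_rows(
  motion=[
    {"offset":[0.7,0,0],"turn":0},
    {"offset":[1.4,0,0],"turn":0},
    {"offset":[2.1,0,0],"turn":0},
    {"offset":[2.8,0,0],"turn":0},
    {"offset":[3.5,0,0],"turn":0},
    {"offset":[4.2,0,0],"turn":0},
    {"offset":[4.7,0,0],"turn":0},
    {"offset":[4.9,0,0],"turn":0},
  ],
)

```text
t: 7.0
eef_pos: [0.6143, 0.081, 0.1896]
ee_rot: [3.142, -0.0, 0.503]
force: [-1.1, -0.2, 0.9]
width: 0.02
```

```bash
python3 -c "
from h import *
f=grab_frame('wrist');cv2.imwrite('pics/w4.png',f['frame'])
go((.623,.0847),.013,28.8)"
```

```text
t 7.05 tcp [0.6143 0.081  0.1896] yaw 28.8 F [-0.4 -0.7  0.6] -> offset [ 0.94  0.1  -0.14] turn 0.0 q [ 0.45  0.48 -0.35  0.   -0.74  1.63]
```

View pics/w4.png

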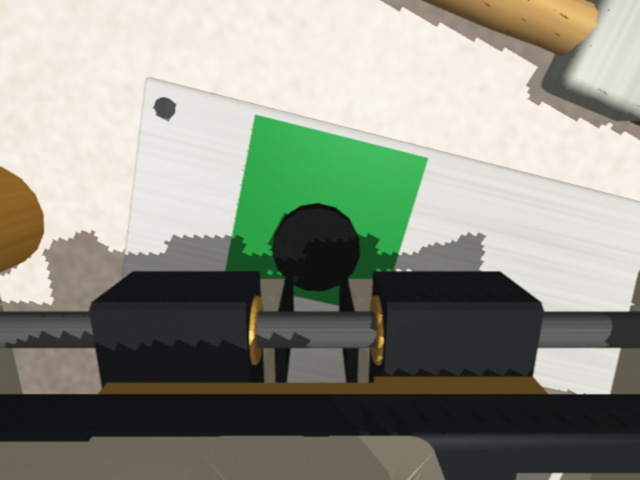

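The disc at (316,248) is mostly on the green pad, whose centre is near (320,222). About 9–10 mm remain, which matches the kinematics.

Call:
send_rows(
  motion=[
    {"offset":[0.4,0,0],"turn":0},
    {"offset":[0.8,0,0],"turn":0},
    {"offset":[1.0,0,0],"turn":0},
    {"offset":[1.0,0,0],"turn":0},
  ],
)

```text
t: 7.45
eef_pos: [0.6228, 0.0857, 0.1897]
ee_rot: [3.142, -0.0, 0.503]
force: [0.1, 0.4, -0.3]
width: 0.0196
```

Call:
send_rows(
  motion=[
    {"offset":[-1.0,0,0],"turn":0},
    {"offset":[-3,0,0],"turn":0},
    {"offset":[-4,0,-2],"turn":0},
    {"offset":[-5,0,-6],"turn":0},
    {"offset":[-6,0,-10],"turn":0},
    {"offset":[-6,0,-12],"turn":0},
    {"offset":[-6,0,-12],"turn":0},
  ],
)

```text
t: 8.15
eef_pos: [0.57, 0.0564, 0.3135]
ee_rot: [3.141, -0.006, 0.503]
force: [-0.6, 0.5, 0.5]
width: 0.0199
```

```bash
python3 -c "
from h import *
s=get_state();print(s['t'],s['eef_pos'],s['force'])
f=grab_frame('wrist');t=grab_frame('scene');cv2.imwrite('pics/w5.png',f['frame']);cv2.imwrite('pics/s5.png',t['frame'])
for k in (f,t):
  im=k['frame'];m=cv2.inRange(cv2.cvtColor(im,cv2.COLOR_BGR2HSV),*G)
  m=max(cv2.findContours(m,0,1)[0],key=cv2.contourArea);q=cv2.boxPoints(cv2.minAreaRect(m));h=cv2.convexHull(m)
  M=cv2.moments(h);g=ray_z(k,M['m10']/M['m00'],M['m01']/M['m00'],.008)
  mask=np.zeros(im.shape[:2],np.uint8);cv2.fillConvexPoly(mask,h,255)
  d=cv2.inRange(im,(0,0,0),(45,45,45))&mask;n,l,st,c=cv2.connectedComponentsWithStats(d);i=1+np.argmax(st[1:,4])
  p=ray_z(k,*c[i],.018);print(st[i],c[i].round(),'pad',toD(g).round(4),'disc',toD(p).round(4),'diff',(toD(p)-toD(g)).round(4))
"
```

```text
8.15 [0.56997387 0.05635907 0.31352635] [-0.55042096  0.49763212  0.4951556 ]
[ 290   86   51   54 2135] [315. 113.] pad [-0.088  -0.0702] disc [-0.0864 -0.0724] diff [ 0.0016 -0.0022]
[349 301  26  24 496] [361. 313.] pad [-0.0858 -0.0706] disc [-0.0875 -0.0736] diff [-0.0017 -0.003 ]
```

View pics/w5.png

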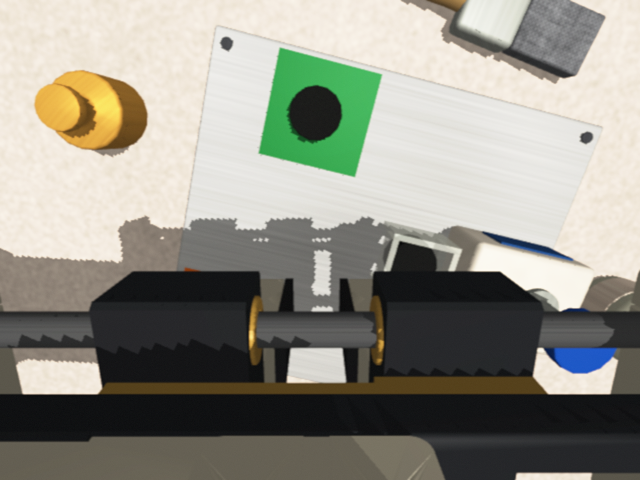

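View pics/s5.png

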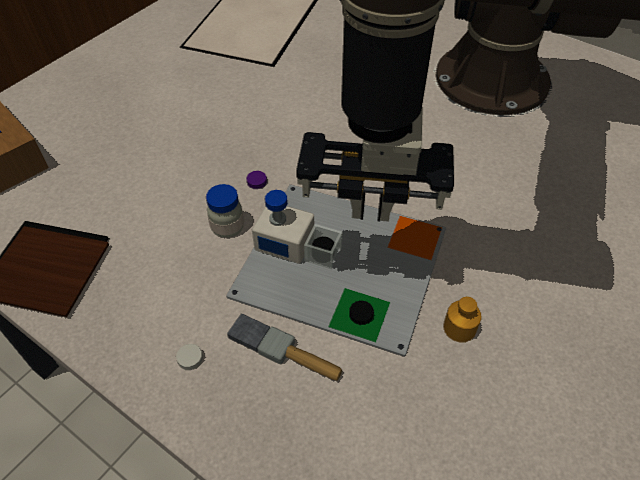

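The disc at (361,313) in the scene view lies within 3 mm of the green pad's centre. The plunger is up at (276,200), the jar, weight and brush are unmoved, and the arm is clear. Handing in.

```bash
python3 -c "
from station import *
print(job_done())"
```

```text
the job is handed in; nothing more can be done
None
```

The job is done and handed in at about 8.2 s on the robot's clock; no verdict was reported. I pressed the plunger once to its hard stop (about 24 N) and let it spring back, and a single disc came out. I then pushed that disc along the deck between the slightly open fingertips onto the green square, and backed the arm away.

**Last checks:**
- **Disc:** both the wrist and scene cameras put its centre within about 3 mm of the green square's centre on each axis. They disagree by about 3 mm in x (+1.6 mm against -1.7 mm), well inside the 18 mm allowed.
- **Rest of the scene:** judged by eye from the final pictures, the plunger is up, a disc shows in the magazine, and the jar, weight and brush look unmoved. I did not measure these.
- **Arm:** it was clear of everything, with forces near zero.

No check failed. I viewed 8 pictures.

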